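# Put two scalpels away blade down in their lidded box

## Robot

A 6-joint arm with a two-finger parallel gripper is mounted at the origin on a cart in front of the work surface, level with it; the furniture and walls round the work are solid. World frame = base frame: x ahead of the robot, y to its left, z up, the work surface at z = 0. Lengths are in m, angles in rad, forces in N, time in s.
With the tool pointing down it reaches from about 0.325 to 0.85 m from the base axis. Payload 4.4 kg.
Tool frame: the origin (TCP) lies on the centre line of the jaws, within the pads' length; the fingertips stand bot.nose_length ahead of it and the grasp point (between the pads) lies 11 mm behind it (bot.nose_length is the distance from the TCP to the fingertips, in m); z points along the fingers, y is the line along which they close (so a half turn about z gives the same grasp; the last joint's range is limited). The gripper opens to 94 mm and grips with 3 to 60 N. Pads are 16 mm wide; open, the fingers measure 119 mm over their backs; the gripper's body (75 mm by 177 mm) begins 78 mm behind the grasp point.
Start: joints at [-1.393, 0.207, 1.542, -0, 1.393, -0.15], TCP at [0.185, -0.544, 0.213] pointing down, gripper open.
Joint ranges: [-2.73, 2.73], [-0.86, 2.22], [0.23, 2.46], [-1.11, 4.25], [0.08, 2.63], [-2.82, 2.82]. Speed limits (rad/s): [2.79, 2.79, 3.14, 3.14, 3.14, 3.14].

## Interface

Orientations are given as [roll, pitch, yaw] about the fixed x, y, z axes, in that order (R = Rz(yaw) Ry(pitch) Rx(roll)).
In Python, from station import read_state, camera, workorder, recognise, bot gives the robot as it stands.
- The arm moves only by the shell command python3 -m handwheel 'ROWS' [OPENING]. ROWS is JSON, a list of rows, each a list of 2 entries, a list of its own where there are three numbers: the shift along the tool's x, y, z in m, then the turn about the tool's z in degrees. In form: [[[dx, dy, dz], yaw], ...]. A call has 1 to 20 rows; each row is the pose to reach, as a shift and turn from the pose commanded when the call began, along the tool's axes at that moment; what a row does not reach only later rows make up. A row lasts 1/10 s, in which the tool goes at most 50 mm and 8.59 degrees, less where a joint would pass 70% of its speed; a pose out of reach is approached as far as the arm can. A call with a gripper value outside its range is refused whole. OPENING is the finger opening in m, from 0 to 0.094, set as the call begins (- or left out, the last holds). The fingers move at their own pace and stop on an object; the grip force is fixed at half the most. Time passes only in rows, so rows that repeat a pose let the fingers close. It gives the time, the measured TCP pose, the force, the opening and the grip force at its end, in the units of the state.
- read_state(): the state, without advancing time (a new reading comes with each control period).
- camera(name): name is "side" or "top" or "wrist"; returns a dict with "frame" (400x640x3 uint8, blue, green, red), "mtx" (3x3 intrinsics, pixels), "R" (3x3) and "t" (3): a world point X has camera coordinates R X + t. Camera axes: x right, y down, z forward; pixel columns grow to the right and rows downward; lengths in m; the calibration is good to about 2 mm. A picture is of the moment at which its call begins. There is no depth.
- workorder.close_job(): hands the job in; it is judged then, once.
Trained networks look in the newest picture that a camera, given by its name, has taken for a name from the list of things; names that differ only in an ending like _2 or _b are one class to them, and where a whole thing is asked for, a point or a joint stands for the part that bears it (a point fixed in the world has none). Each returns a list of dicts, best first, with "conf" (0 to 1); they miss things now and then, are a little off and sometimes report something else, mostly with a low value. They report only what shows in the picture. A call takes as long as a camera call.
- recognise(camera, query): "at" ([column, row] in pixels, amid what is visible of it).
The state is a dict: "clock": time; "qpos": joint angles; "joint_vel": joint speeds; "joint_efforts": joint torques, N m; "tool_pos": TCP position; "ee_rot": TCP orientation; "contact_force": force on the tool from outside, world axes, zero at the start; "moment": the same for the moment, N m; "grip_width": finger opening in m; "gripper_force": force on a finger pad.
Only numpy, scipy, OpenCV 4.12 (cv2) and the standard library are available. Lean on these libraries where they do the work, as an engineer would, in place of code of your own. Each camera call takes 0.05 s, during which the arm holds its last target. There are 200 camera calls.

## Task

Put the two scalpels from the angled rest away in the grey box, where nobody can catch a hand on the blades: lift the box's lid until it lies back on its stop, then stand both scalpels blade down in the two empty pockets, one in each, right down on the pocket floor. Leave the lid up, as more are still to come, and leave the scalpel that is already in the box and everything else on the bench where it is.

Things in the scene. Friction and masses are not known exactly. Their poses are not given: they have to be found in the camera images.
- scalpel_box: grey lidded box, fixed. Base 56 mm deep (x), 122 mm wide (y), rim 66 mm high; closed 121 mm. Origin: centre of its underside; x points from front to hinged back, y left along the row of pockets, z up. Under the lid three square pockets 16 x 16 mm, 56 mm deep (floor at z = 4 mm, mouths at 60 mm) at y = +38, 0, -38 mm
- box_lid (a joint): angle of the lid, rad: 0 shut, grows as its front is lifted up and back; at its stop, 1.745 (100 degrees), it rests on two lugs behind the box. It weighs 100 g, turns freely, falls shut if let go below about 0.6 and falls back onto its stop by itself beyond about 1.0
- lid_hinge (a point): point on the hinge line of the lid, mid-width: 30 mm behind the box's centre, 66 mm above its underside; the hinge line runs along the box's y
- lid_lip (a point): middle of the underside of the lip that lifts the lid: a flat ledge 66 mm wide (along y), 5 mm thick, standing out 16 mm from the lid's front. Shut, this point is 66 mm before the hinge line (8 mm before the front face), 67 mm above the bench, with free space below. It moves with the lid
- pocket0 (a point): centre of the mouth of the left pocket (y = +38 mm), 60 mm above the bench, 56 mm above the pocket's floor; taken: scalpel_c stands in it
- pocket1 (a point): centre of the mouth of the middle pocket (y = 0), 60 mm above the bench, 56 mm above its floor; empty
- pocket2 (a point): centre of the mouth of the right pocket (y = -38 mm), 60 mm above the bench, 56 mm above its floor; empty
- scalpel_rest: low black folded rest, fixed, 82 x 116 mm. Its bed, 28 degrees from vertical, carries two scalpels side by side 64 mm apart, blades down and forward (+x) on a toe ledge, handles up and leaning to the robot. 8 mm fences stand beside their lower handles; the bed's upper edge is 71 mm above the bench. Origin: underside, below mid-bed; x away from robot, y left
- scalpel_a_center (a point): scalpel in the rest, 112 mm long, about 20 g. This point: on its axis, half-way along. y: along the axis from blade tip to the blunt end of the handle; x: across, level; z: off the bed. Straight handle 8 x 8 mm from 24 mm below to 56 mm above this point; below it a thin blade, 32 mm long, 6 mm wide (x), 2 mm thick. In the rest the handle is clear of the bed from 15 mm above this point to its end
- scalpel_b_center (a point): scalpel in the rest, 112 mm long, about 20 g. This point: on its axis, half-way along. y: along the axis from blade tip to the blunt end of the handle; x: across, level; z: off the bed. Straight handle 8 x 8 mm from 24 mm below to 56 mm above this point; below it a thin blade, 32 mm long, 6 mm wide (x), 2 mm thick. In the rest the handle is clear of the bed from 15 mm above this point to its end
- scalpel_c_center (a point): a third such scalpel that already stands blade down in the left pocket, out of sight while the lid is shut; leave it there. Point half-way along its axis, y up along the axis
- tape_roll: roll of tape lying flat, 68 mm across, 19 mm high; a bystander to be left where it lies. Origin: centre of its underside
- hexkey: black L-shaped hex key, 77 x 26 x 4 mm; a bystander to be left where it lies. Origin: centre of its underside
- screwdriver: screwdriver lying flat, 157 mm long, 19 mm high; a bystander to be left where it lies. Origin: centre of its underside
- thumb_nut: knurled thumb nut, 26 mm across, 17 mm high; a bystander to be left where it lies. Origin: centre of its underside
- brass_coupling: small brass coupling, 22 mm across, 25 mm high; a bystander to be left where it lies. Origin: centre of its underside
- fixture_block_a: light metal block, 25 x 40 x 21 mm; a bystander to be left where it lies. Origin: centre of its underside
- fixture_block_b: light metal block, 25 x 40 x 21 mm; a bystander to be left where it lies. Origin: centre of its underside
- tweezers: tweezers lying flat, 135 mm long, 10 mm high; a bystander to be left where it lies. Origin: centre of its underside

How it is judged:
By the outcome, as a careful person would: the job done as asked, in the order asked, and still so for the second after the job is handed in, with the robot touching nothing.
It also fails if it takes over 67 s, if anything falls off the work surface, if the arm or the gripper's body presses on something with over 40 N, if the wrist force passes 120 N, or if a joint passes its speed limit or range.

## Working session

There is one attempt and no reset: what is moved stays moved. The work goes in short steps, Python scripts to look and compute and a shell command to move; the robot and the scene stay as the last step left them, time stands still between calls to the robot, and variables do not carry over. Pictures are saved under pics/ and viewed, at most 10 in all, crops included, and the job is handed in when it is done.

```bash
mkdir -p pics; ls; python3 - <<'E'
from station import read_state,camera,recognise,bot
import cv2,numpy as np
s=read_state(); print({k:np.round(v,4).tolist() for k,v in s.items()}, bot.nose_length)
ims=[]
for c in ["top","side"]:
    d=camera(c); cv2.imwrite(f"pics/{c}0.png",d["frame"]); print(c,np.round(d["mtx"],1).tolist(),np.round(d["R"],4).tolist(),np.round(d["t"],4).tolist())
    for q in ["scalpel_box","lid_lip","lid_hinge","scalpel_rest","scalpel_a_center","pocket1"]:
        print(q,[(np.round(r["at"],1).tolist(),round(r["conf"],2)) for r in recognise(c,q)[:3]])
E
```

```text
pics
{'clock': 0.0, 'qpos': [-1.3935, 0.2074, 1.5429, -0.0, 1.3935, -0.1505], 'joint_vel': [0.0001, -0.001, -0.0009, 0.0025, 0.0013, -0.001], 'joint_efforts': [0.0006, -37.0869, -28.1417, 0.0698, 0.0362, -0.0002], 'tool_pos': [0.185, -0.5436, 0.2123], 'ee_rot': [-3.1394, -0.0003, 0.3278], 'contact_force': [0.2835, -0.5987, 0.7223], 'moment': [-0.0067, -0.0149, 0.0344], 'gripper_force': 0.0, 'grip_width': 0.0939} 0.008
top [[435.8, 0.0, 321.5], [0.0, 435.8, 206.5], [0.0, 0.0, 1.0]] [[-0.0129, -0.9999, -0.0029], [-0.9953, 0.0131, -0.0955], [0.0955, 0.0016, -0.9954]] [0.0055, 0.4779, 0.8982]
scalpel_box [([396.5, 201.9], 0.96), ([314.1, 201.2], 0.27)]
lid_lip [([397.3, 209.2], 0.64), ([398.3, 205.8], 0.39)]
lid_hinge [([396.2, 206.4], 0.75)]
scalpel_rest [([243.7, 208.0], 0.62)]
scalpel_a_center [([258.8, 205.7], 0.53)]
pocket1 [([394.7, 207.9], 0.76)]
side [[369.1, 0.0, 320.6], [0.0, 369.1, 199.7], [0.0, 0.0, 1.0]] [[-0.8283, -0.56, 0.0138], [-0.3963, 0.5683, -0.7211], [0.396, -0.6028, -0.6927]] [0.3898, 0.234, 0.8333]
scalpel_box [([348.0, 172.8], 0.6)]
lid_lip [([349.9, 164.2], 0.85), ([292.7, 244.5], 0.5)]
lid_hinge [([348.0, 165.6], 0.92), ([274.0, 217.2], 0.44)]
scalpel_rest [([292.7, 244.8], 0.81)]
scalpel_a_center [([348.0, 170.2], 0.38)]
pocket1 [([347.4, 170.3], 0.67)]
```

```bash
python3 - <<'E'
import cv2
a=cv2.imread("pics/top0.png")[90:330,160:480]; b=cv2.imread("pics/side0.png")
cv2.imwrite("pics/top0c.png",cv2.resize(a,(800,600),interpolation=cv2.INTER_CUBIC))
b=b[90:330,160:480]; cv2.imwrite("pics/side0c.png",cv2.resize(b,(800,600),interpolation=cv2.INTER_CUBIC))
E
```

```text
(no output)
```

View pics/top0c.png

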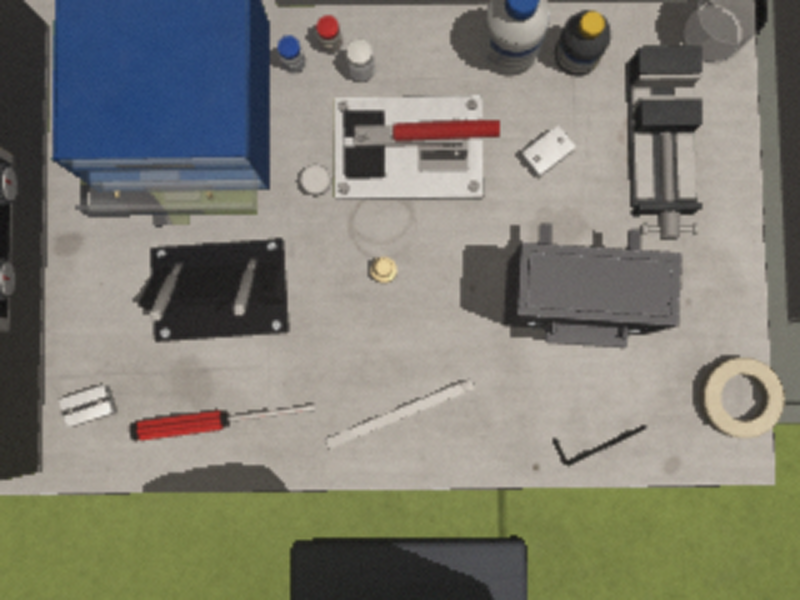

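View pics/side0c.png

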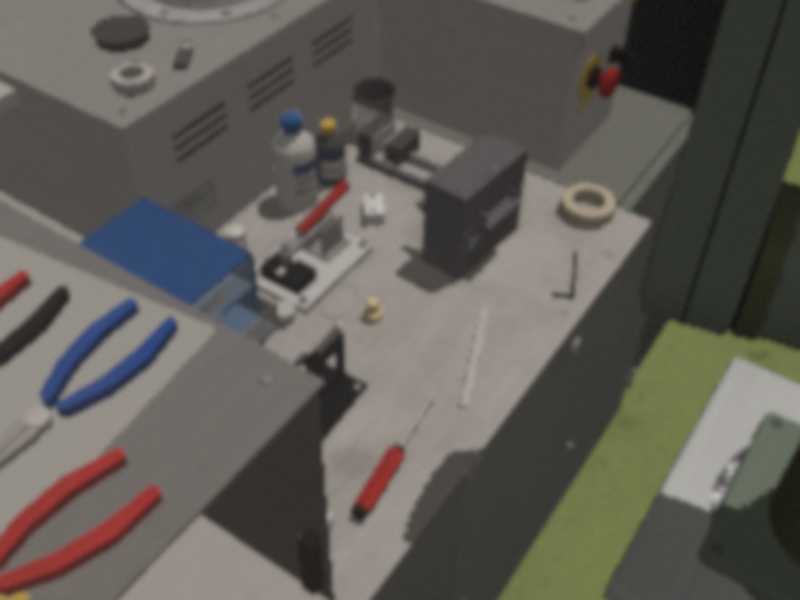

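The top view shows the closed box at right, with the lid top spanning crop x 522–680 and y 245–322 and the lip at about (590,335). The rest is at left, with two handles ending near (240,310) and (157,315). Tape, hex key, tweezers and screwdriver lie in front, and the side view agrees.

```bash
cat > h.py <<'E'
import numpy as np,cv2
from station import read_state,camera,recognise
def ray(d,p):
    v=np.linalg.inv(d["mtx"])@[p[0],p[1],1]; R=np.array(d["R"]); return -R.T@np.array(d["t"]), R.T@v
def atz(d,p,z):
    o,v=ray(d,p); return o+v*(z-o[2])/v[2]
def proj(d,X):
    c=np.array(X)@np.array(d["R"]).T+d["t"]; q=c@np.array(d["mtx"]).T; return q[:,:2]/q[:,2:]
E
python3 - <<'E'
from h import *
d=camera("top")
f=lambda x,y:(160+(x+.5)/2.5-.5,90+(y+.5)/2.5-.5)
for n,x,y,z in [("BL",522,247,.121),("BR",681,250,.121),("FR",679,325,.121),("FL",520,322,.121),("lipL",553,343,.067),("lipR",628,347,.067),
  ("a_top",240,313,.106),("b_top",157,317,.106),("restFL",157,340,.0),("restFR",288,330,0),("restBR",281,240,0),("restBL",151,249,0)]:
    print(n,np.round(atz(d,f(x,y),z),3))
a=cv2.resize(d["frame"][175:235,205:445],None,fx=3.3,fy=3.3,interpolation=cv2.INTER_CUBIC)
w=camera("wrist"); print(w["R"],w["t"],w["mtx"])
cv2.imwrite("pics/z.png",a)
E
```

```text
BL [ 0.502 -0.09   0.121]
BR [ 0.498 -0.211  0.121]
FR [ 0.441 -0.207  0.121]
FL [ 0.445 -0.087  0.121]
lipL [ 0.431 -0.119  0.067]
lipR [ 0.427 -0.179  0.067]
a_top [0.456 0.126 0.106]
b_top [0.453 0.189 0.106]
restFL [0.441 0.214 0.   ]
restFR [0.449 0.1   0.   ]
restBR [0.527 0.106 0.   ]
restBL [0.521 0.22  0.   ]
[[ 3.22128258e-01 -9.46696035e-01 -4.75995157e-05]
 [-9.19345033e-01 -3.12833646e-01  2.38620660e-01]
 [-2.25916124e-01 -7.68226972e-02 -9.71112856e-01]] [-0.57495157 -0.02465663  0.38979678] [[315.90112949   0.         318.15413476]
 [  0.         315.90112949 199.44210938]
 [  0.           0.           1.        ]]
```

View pics/z.png

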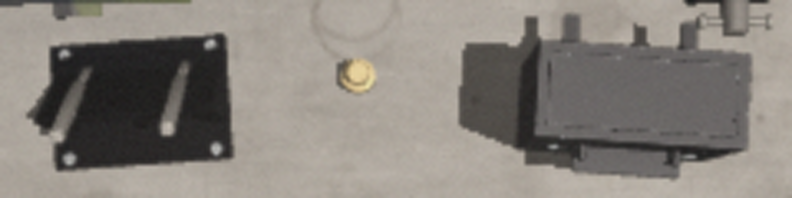

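The zoomed crop confirms the box outline and lip: lip mid at about (0.434, −0.149), box yaw about −2°. The scalpel handle tops are near (0.456, 0.126) and (0.453, 0.189). Next I move above the lip.

```bash
python3 -m handwheel '[[[0,0,-0.05],0],[[0,0,-0.1],0],[[0.03,-0.04,-0.1],0],[[0.06,-0.08,-0.1],0],[[0.09,-0.12,-0.1],0],[[0.124,-0.163,-0.1],0],[[0.16,-0.195,-0.1],5],[[0.19,-0.225,-0.1],12],[[0.22,-0.255,-0.1],20.7],[[0.25,-0.285,-0.1],20.7],[[0.293,-0.318,-0.1],20.7],[[0.325,-0.306,-0.1],20.7],[[0.362,-0.294,-0.1],20.7],[[0.362,-0.294,-0.1],20.7],[[0.362,-0.294,-0.1],20.7]]' 0.094
python3 - <<'E'
from h import *
w=camera("wrist"); cv2.imwrite("pics/w1.png",w["frame"])
for q in ["lid_lip","scalpel_box"]: print(q,[(r["at"],r["conf"]) for r in recognise("wrist",q)])
E
```

```text
clock: 2.3
tool_pos: [0.4331, -0.1492, 0.3129]
ee_rot: [-3.141, 0.002, -0.032]
contact_force: [-0.5, -0.0, -0.6]
grip_width: 0.0939
gripper_force: 0.0
lid_lip [([312.7, 150.6], 0.95)]
scalpel_box [([112.0, 141.5], 0.7), ([316.7, 150.2], 0.68)]
```

View pics/w1.png

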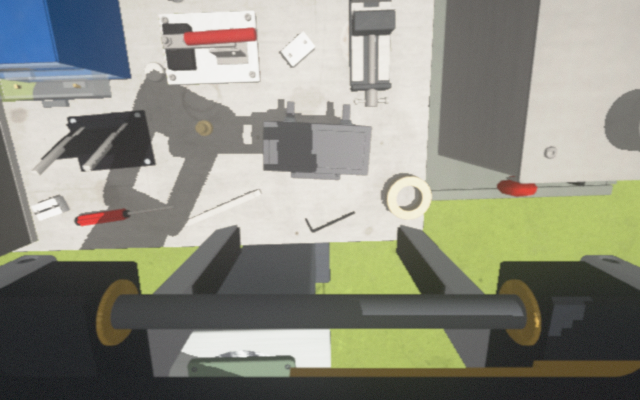

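The wrist view shows the lid top with corners at about (264,122), (371,125), (368,174) and (263,170). The lip sits just below it, from 291 to 338 at row 176. The rest with both scalpels is at left.

```bash
python3 - <<'E'
from h import *
w=camera("wrist"); print(w["R"]@np.array([0,0,1]), )
for p,z in [((264,122),.121),((371,125),.121),((368,173.5),.121),((263,170),.121),((291,177),.067),((338,179),.067)]: print(p,np.round(atz(w,p,z),4))
a=w["frame"][105:190,245:385]; cv2.imwrite("pics/w1z.png",cv2.resize(a,None,fx=5.5,fy=5.5,interpolation=cv2.INTER_CUBIC))
E
```

```text
[ 2.92514131e-04  2.38627730e-01 -9.71111075e-01]
(264, 122) [ 0.5033 -0.0915  0.121 ]
(371, 125) [ 0.4959 -0.211   0.121 ]
(368, 173.5) [ 0.4411 -0.2079  0.121 ]
(263, 170) [ 0.4494 -0.0863  0.121 ]
(291, 177) [ 0.431  -0.1132  0.067 ]
(338, 179) [ 0.4261 -0.176   0.067 ]
```

View pics/w1z.png

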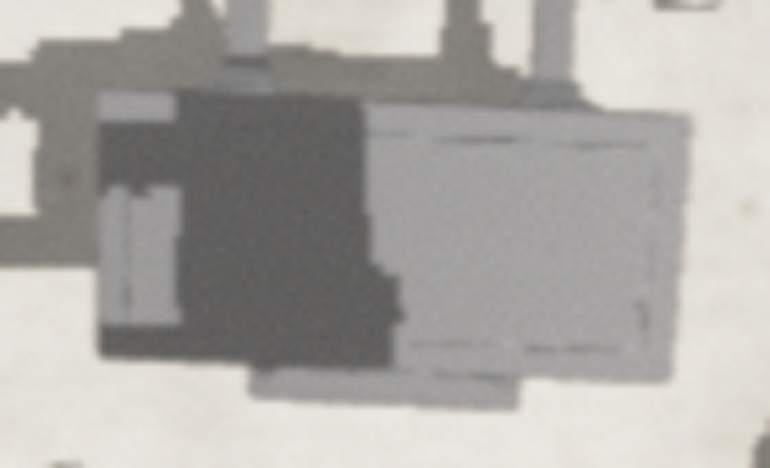

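```bash
python3 -m handwheel '[[[0,-0.0026,-0.0],1.6],[[0,-0.0026,0.04],1.6],[[0,-0.0026,0.08],1.6],[[0,-0.0026,0.12],1.6],[[0,-0.0026,0.16],1.6],[[0,-0.0026,0.19],1.6],[[0,-0.0026,0.215],1.6],[[0,-0.0026,0.23],1.6],[[0,-0.0026,0.24],1.6],[[0,-0.0026,0.24],1.6]]' 0.094 && python3 -m handwheel '[[[0,0,0],0],[[0,0,0],0],[[0,0,0],0],[[0,0,0],0],[[0,0,0],0],[[0,0,0],0]]' 0.05
```

```text
clock: 3.5
tool_pos: [0.432, -0.1468, 0.0727]
ee_rot: [-3.141, 0.002, -0.062]
contact_force: [-0.2, 0.6, -0.1]
grip_width: 0.0943
gripper_force: 0.0
clock: 4.1
tool_pos: [0.4339, -0.1451, 0.0741]
ee_rot: [-3.138, -0.001, -0.063]
contact_force: [-0.5, 4.2, 3.8]
grip_width: 0.0656
gripper_force: 30.0
```

```bash
python3 -c "
from h import *
cv2.imwrite('pics/s2.png',cv2.resize(camera('side')['frame'][90:250,250:420],None,fx=3.5,fy=3.5,interpolation=cv2.INTER_CUBIC))"
```

```text
(no output)
```

View pics/s2.png

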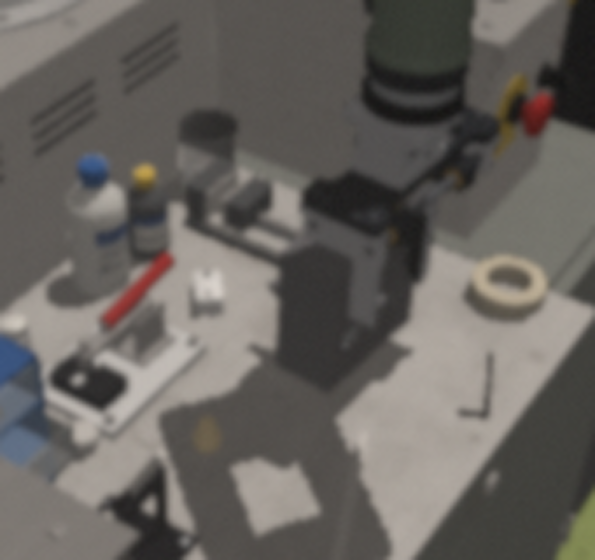

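The side view shows the gripper astride the lid's front, and the measured width of 65.6 mm matches the lip. Now I follow the arc.

```bash
python3 -m handwheel '[[[0.0015,0,-0.009],0],[[0.003,0,-0.0175],0],[[0.0065,0,-0.0257],0],[[0.011,0,-0.0335],0],[[0.0162,0,-0.0406],0],[[0.0224,0,-0.0471],0],[[0.0293,0,-0.0526],0],[[0.037,0,-0.0571],0],[[0.037,0,-0.0571],0]]' && python3 -m handwheel '[[[0.008,0,-0.0035],0],[[0.0168,0,-0.006],0],[[0.0255,0,-0.007],0],[[0.0345,0,-0.0074],0],[[0.038,0,-0.007],0],[[0.038,0,-0.007],0],[[0.038,0,-0.007],0]]'
python3 -c "
from h import *
cv2.imwrite('pics/s3.png',cv2.resize(camera('side')['frame'][90:250,250:420],None,fx=3.5,fy=3.5,interpolation=cv2.INTER_CUBIC))"
```

```text
clock: 5.05
tool_pos: [0.4707, -0.148, 0.1315]
ee_rot: [-3.139, 0.0, -0.061]
contact_force: [-1.3, 5.6, 0.1]
grip_width: 0.0651
gripper_force: 30.0
clock: 5.75
tool_pos: [0.5094, -0.1511, 0.1391]
ee_rot: [-3.141, -0.002, -0.061]
contact_force: [0.7, 5.8, 5.8]
grip_width: 0.0652
gripper_force: 30.0
```

View pics/s3.png

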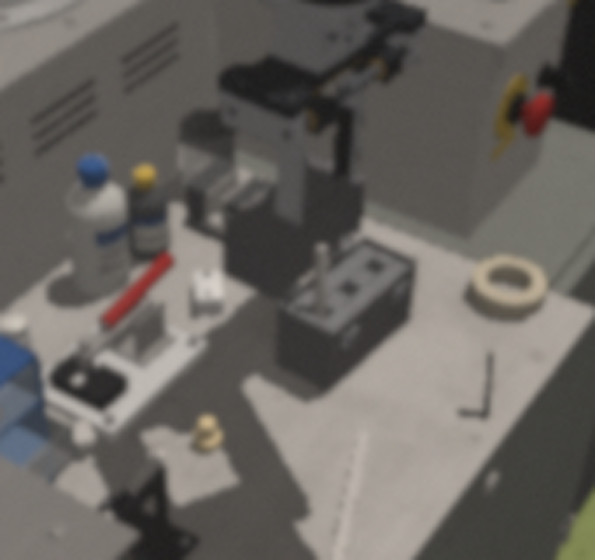

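The lid is up, with all three pockets visible and scalpel_c standing in the left one. Next I release, rise, back off and look at the pockets.

```bash
python3 -m handwheel '[[[0,0,0],0],[[0,0,0],0],[[0,0,0],0],[[0,0,0],0],[[0,0,-0.03],0],[[0,0,-0.07],0],[[0,0,-0.12],0],[[-0.03,0,-0.15],0],[[-0.07,0,-0.16],0],[[-0.07,0,-0.16],0],[[-0.07,0,-0.16],0]]' 0.09
python3 - <<'E'
from h import *
w=camera("wrist"); np.savez("w4.npz",**{k:w[k] for k in ("mtx","R","t")})
cv2.imwrite("pics/w4.png",w["frame"][60:240])
for q in ["pocket1","pocket2","pocket0","scalpel_a_center"]: print(q,[(np.round(r["at"],1).tolist(),round(r["conf"],2)) for r in recognise("wrist",q)[:4]])
f=cv2.resize(w["frame"][90:190,20:400],None,fx=2.1,fy=2.1,interpolation=cv2.INTER_CUBIC)
g=cv2.resize(w["frame"][95:185,240:390],None,fx=4,fy=4,interpolation=cv2.INTER_CUBIC)
o=np.zeros((f.shape[0]+g.shape[0],798,3),np.uint8); o[:f.shape[0]]=f; o[f.shape[0]:,:g.shape[1]]=g; cv2.imwrite("pics/w4c.png",o)
E
```

```text
clock: 6.9
tool_pos: [0.4382, -0.1475, 0.2979]
ee_rot: [3.141, -0.002, -0.062]
contact_force: [0.7, 0.5, -0.0]
grip_width: 0.09
gripper_force: 0.0
pocket1 [([315.4, 113.0], 0.89)]
pocket2 [([315.4, 113.0], 0.89)]
pocket0 [([315.4, 113.0], 0.89)]
scalpel_a_center [([92.8, 166.0], 0.96), ([315.4, 91.9], 0.23)]
```

View pics/w4c.png

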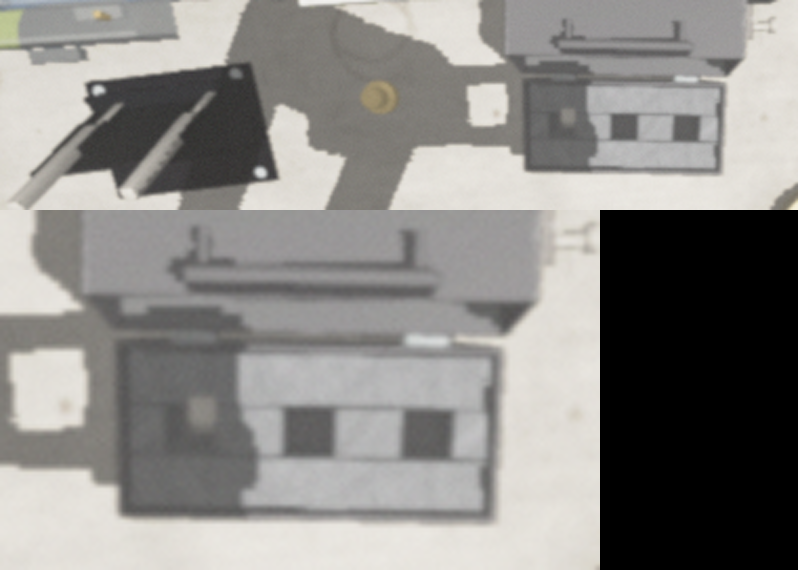

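The lid lies back past the release point. The empty pocket mouths are at wrist pixels of about (317,150) and (347,150), and the scalpels in the rest are at left.

```bash
python3 - <<'E'
from h import *
w=dict(np.load("w4.npz"))
for n,p,z in [("p1",(317.1,150.2),.06),("p2",(346.6,150.2),.06),("rimFL",(270,171.5),.066),("rimFR",(363.5,172.5),.066),("rimBL",(269.5,128.5),.066),("rimBR",(364.5,130),.066),("a_end",(81,181),.106),("b_end",(27,184),.106),("a_tip",(121,134.5),.008),("b_tip",(78,139.5),.008)]:
    print(n,np.round(atz(w,p,z),4))
E
```

```text
p1 [ 0.4724 -0.1484  0.06  ]
p2 [ 0.47   -0.1862  0.06  ]
rimFL [ 0.4496 -0.0863  0.066 ]
rimFR [ 0.4408 -0.2062  0.066 ]
rimBL [ 0.5033 -0.091   0.066 ]
rimBR [ 0.4941 -0.2089  0.066 ]
a_end [0.4579 0.1281 0.106 ]
b_end [0.4583 0.1918 0.106 ]
a_tip [0.5076 0.1304 0.008 ]
b_tip [0.5045 0.1934 0.008 ]
```

```bash
python3 -m handwheel '[[[0.002,-0.045,0],-2],[[0.004,-0.09,0],-4],[[0.005,-0.135,0],-7.6],[[0.007,-0.18,0],-7.6],[[0.009,-0.23,0.02],-7.6],[[0.01,-0.277,0.04],-7.6],[[0.01,-0.277,0.048],-7.6],[[0.01,-0.277,0.048],-7.6],[[0.01,-0.277,0.048],-7.6]]' 0.04
python3 - <<'E'
from h import *
w=camera("wrist"); np.savez("w5.npz",**{k:w[k] for k in ("mtx","R","t")})
print([(np.round(r["at"],1).tolist(),round(r["conf"],2)) for r in recognise("wrist","scalpel_a_center")[:4]])
cv2.imwrite("pics/w5c.png",cv2.resize(w["frame"][70:270,170:430],None,fx=3,fy=3,interpolation=cv2.INTER_CUBIC))
E
```

```text
clock: 8.05
tool_pos: [0.4655, 0.128, 0.2493]
ee_rot: [3.141, 0.001, 0.071]
contact_force: [-0.1, -0.2, 0.0]
grip_width: 0.0401
gripper_force: 0.0
[([320.4, 180.2], 0.71)]
```

View pics/w5c.png

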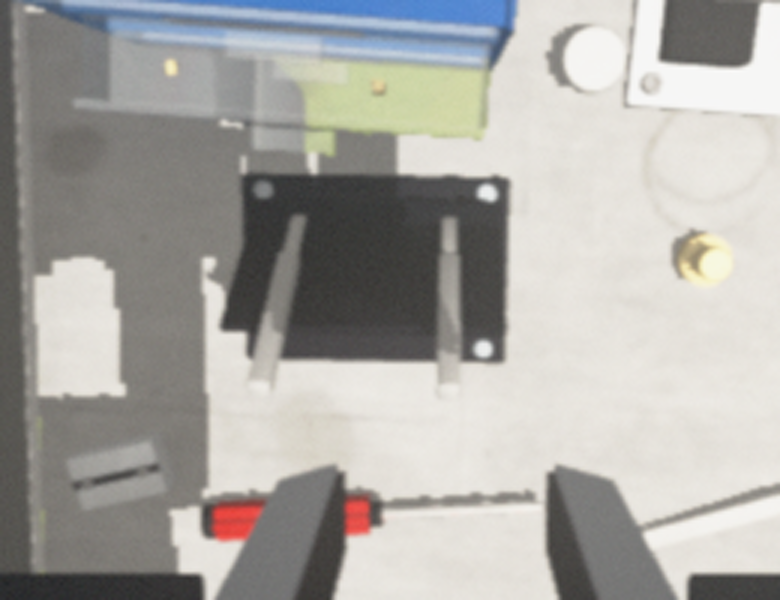

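Both scalpels are in clear view. The end of a is at wrist pixel (319,200), aligned with the tool axis and centred between the fingers; the end of b is at (257,199).

```bash
python3 - <<'E'
from h import *
w=dict(np.load("w5.npz"))
for n,p,z in [("a_end",(319.3,200),.106),("b_end",(257,198.7),.106),("a_tip",(319.5,142.5),.01),("b_tip",(270,142),.01),("a bladejoin",(319.7,153),.035),("blue",(338,83),.1)]:
    print(n,np.round(atz(w,p,z),4))
E
```

```text
a_end [0.4568 0.1262 0.106 ]
b_end [0.4536 0.1899 0.106 ]
a_tip [0.5087 0.1293 0.01  ]
b_tip [0.5048 0.1925 0.01  ]
a bladejoin [0.4978 0.1284 0.035 ]
blue [0.5716 0.1165 0.1   ]
```

```bash
python3 -m handwheel '[[[-0.002,0.0013,0.04],0],[[-0.002,0.0013,0.08],0],[[-0.002,0.0013,0.12],0],[[-0.002,0.0013,0.15],0],[[-0.002,0.0013,0.166],0],[[-0.002,0.0013,0.166],0],[[-0.002,0.0013,0.166],0]]' 0.04 && python3 -m handwheel '[[[0,0,0],0],[[0,0,0],0],[[0,0,0],0],[[0,0,0],0],[[0,0,0],0]]' 0.0
```

```text
clock: 8.85
tool_pos: [0.4645, 0.1263, 0.0846]
ee_rot: [3.142, -0.002, 0.069]
contact_force: [0.5, -0.8, 0.8]
grip_width: 0.0398
gripper_force: 0.0
clock: 9.35
tool_pos: [0.4637, 0.1273, 0.084]
ee_rot: [-3.142, -0.001, 0.071]
contact_force: [0.3, -0.4, 1.8]
grip_width: 0.0077
gripper_force: 30.0
```

```bash
python3 -m handwheel '[[[0,0,-0.02],0],[[0,0,-0.05],0],[[0,0,-0.09],0],[[0,0,-0.136],0],[[-0.007,0.04,-0.136],0],[[-0.014,0.08,-0.136],2],[[-0.021,0.12,-0.136],4],[[-0.028,0.16,-0.136],6],[[-0.036,0.2,-0.136],7.8],[[-0.043,0.24,-0.136],7.8],[[-0.05,0.28,-0.136],7.8],[[-0.0557,0.3075,-0.136],7.8],[[-0.0557,0.3075,-0.136],7.8],[[-0.0557,0.3075,-0.136],7.8]]'
python3 - <<'E'
from h import *
w=camera("wrist"); np.savez("w6.npz",**{k:w[k] for k in ("mtx","R","t")})
cv2.imwrite("pics/w6c.png",cv2.resize(w["frame"][60:260,200:460],None,fx=3,fy=3,interpolation=cv2.INTER_CUBIC))
E
```

```text
clock: 10.75
tool_pos: [0.4294, -0.1833, 0.2193]
ee_rot: [-3.141, 0.001, -0.066]
contact_force: [-0.4, 0.9, 0.7]
grip_width: 0.0078
gripper_force: 30.0
```

View pics/w6c.png

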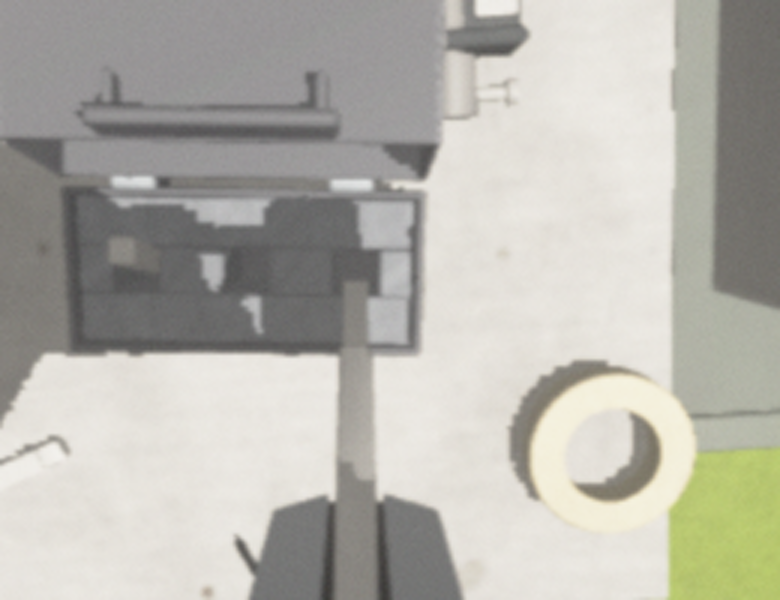

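The scalpel is held, tip at wrist pixel (318,153). Its image lies over the right pocket, whose mouth centre is at about (318,150).

```bash
python3 - <<'E'
from h import *
w=dict(np.load("w6.npz"))
print(atz(w,(318.3,153.3),.1438), "expected", .4294+.046, -.1833-.003)
print("p2",atz(w,(318.5,150.3),.06),"p1",atz(w,(282.3,149.5),.06))
print(proj(w,np.array([[.470,-.186,.06],[.4724,-.1484,.06]])))
E
```

```text
[ 0.47471236 -0.18615915  0.1438    ] expected 0.4754 -0.1863
p2 [ 0.46969885 -0.18598748  0.06      ] p1 [ 0.47299405 -0.14861467  0.06      ]
[[318.49293687 150.00689297]
 [282.14713665 150.09062944]]
```

```bash
python3 -m handwheel '[[[0,0,0.04],0],[[0,0,0.07],0],[[0,0,0.085],0],[[0,0,0.095],0],[[0,0,0.104],0],[[0,0,0.104],0],[[0,0,0.104],0]]' && python3 -m handwheel '[[[0.004,0,0],0],[[0.008,0,-0.002],0],[[0.012,0,-0.003],0],[[0.016,0,-0.0045],0],[[0.02,0,-0.006],0],[[0.025,0,-0.007],0],[[0.03,0,-0.008],0],[[0.035,0,-0.009],0],[[0.04,0,-0.0095],0],[[0.045,0,-0.01],0],[[0.051,0,-0.01],0],[[0.051,0,-0.01],0],[[0.051,0,-0.01],0]]'
python3 - <<'E'
from h import *
w=camera("wrist")["frame"]; s=camera("side")["frame"]
a=cv2.resize(w[60:260,200:400],None,fx=2,fy=2,interpolation=cv2.INTER_CUBIC);b=cv2.resize(s[90:223,290:423],(400,400),interpolation=cv2.INTER_CUBIC)
cv2.imwrite("pics/w7.png",np.hstack([a,b]))
E
```

```text
clock: 11.5
tool_pos: [0.4303, -0.1835, 0.1162]
ee_rot: [3.141, -0.001, -0.064]
contact_force: [0.0, 0.1, -0.0]
grip_width: 0.0078
gripper_force: 30.0
clock: 12.8
tool_pos: [0.4814, -0.1868, 0.1257]
ee_rot: [3.141, -0.002, -0.065]
contact_force: [-2.2, -1.0, -0.1]
grip_width: 0.008
gripper_force: 30.0
```

View pics/w7.png

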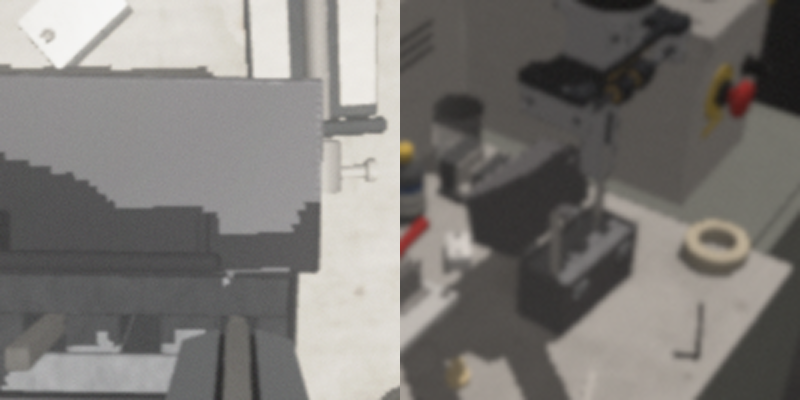

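The wrist crop shows the handle end-on and upright between the fingers. The side crop shows it standing vertical over the right pocket. That picture went one past the allowance of 10, so from here I work from forces, poses and the networks only. Next: centre and lower.

```bash
python3 -m handwheel '[[[-0.004,0,0],0],[[-0.0085,0,0],0],[[-0.0085,0,0.008],0],[[-0.0085,0,0.016],0],[[-0.0085,0,0.023],0],[[-0.0085,0,0.029],0],[[-0.0085,0,0.032],0],[[-0.0085,0,0.032],0],[[-0.0085,0,0.032],0]]'
```

```text
clock: 13.8
tool_pos: [0.4722, -0.1863, 0.0935]
ee_rot: [3.142, -0.0, -0.065]
contact_force: [0.3, -0.9, -0.8]
grip_width: 0.0077
gripper_force: 30.0
```

```bash
python3 -m handwheel '[[[0,0,0.001],0],[[0,0,0.002],0],[[0,0,0.002],0]]' ; python3 -m handwheel '[[[0,0,0.001],0],[[0,0,0.002],0],[[0,0,0.002],0]]'
```

```text
clock: 14.1
tool_pos: [0.4721, -0.1863, 0.0916]
ee_rot: [3.142, -0.0, -0.065]
contact_force: [-0.2, 0.1, -0.1]
grip_width: 0.0078
gripper_force: 30.0
clock: 14.4
tool_pos: [0.472, -0.1861, 0.0894]
ee_rot: [-3.141, 0.0, -0.065]
contact_force: [-0.1, -0.2, -0.5]
grip_width: 0.0076
gripper_force: 30.0
```

```bash
python3 -m handwheel '[[[0,0,0.001],0],[[0,0,0.002],0],[[0,0,0.002],0]]' ; python3 -m handwheel '[[[0,0,0.001],0],[[0,0,0.002],0],[[0,0,0.002],0]]'
```

```text
clock: 14.7
tool_pos: [0.472, -0.1862, 0.0874]
ee_rot: [-3.141, 0.0, -0.065]
contact_force: [-0.7, 0.5, -0.5]
grip_width: 0.0079
gripper_force: 30.0
clock: 15.0
tool_pos: [0.4725, -0.1864, 0.0868]
ee_rot: [3.141, -0.0, -0.065]
contact_force: [-2.4, 0.5, 7.6]
grip_width: 0.0078
gripper_force: 30.0
```

Floor contact at 7.6 N. Release, rise, and check the left-hand furniture's clearance for scalpel b.

```bash
python3 -m handwheel '[[[0,0,0],0],[[0,0,0],0],[[0,0,0],0],[[0,0,-0.01],0],[[0,0,-0.03],0],[[0,0,-0.07],0],[[0,0,-0.11],0],[[0,0,-0.135],0],[[0,0,-0.135],0],[[0,0,-0.135],0]]' 0.022
python3 - <<'E'
from h import *
w=dict(np.load("w5.npz")); d=camera("top")
for z in (0,.05,.1,.15,.2,.25): print(z, atz(d,(178.6,190),z).round(3)[:2], atz(w,(175.7,170),z).round(3)[:2])
for c in ("top","side"):
    dd=camera(c)
    print(c,[(np.round(r["at"],1).tolist(),round(r["conf"],2)) for r in recognise(c,"scalpel_a_center")[:5]],
     proj(dd,np.array([[.470,-.186,.1],[.470,-.186,.116],[.4748,-.1105,.116],[.457,.127,.106],[.4536,.19,.106]])).round(1).tolist())
E
```

```text
clock: 16.0
tool_pos: [0.4721, -0.1863, 0.2209]
ee_rot: [3.141, -0.001, -0.065]
contact_force: [0.3, 0.3, -0.4]
grip_width: 0.0221
gripper_force: 0.0
0 [0.52 0.31] [0.458 0.319]
0.05 [0.513 0.293] [0.467 0.297]
0.1 [0.507 0.277] [0.476 0.274]
0.15 [0.5  0.26] [0.485 0.252]
0.2 [0.493 0.243] [0.495 0.23 ]
0.25 [0.486 0.227] [0.504 0.208]
top [] [[417.2, 205.6], [419.1, 204.7], [379.2, 202.7], [255.0, 214.1], [222.2, 216.3]]
side [] [[357.5, 154.5], [358.0, 150.0], [342.6, 162.9], [295.7, 220.5], [280.0, 238.1]]
```

```bash
python3 - <<'E'
from h import *
d=camera("top"); s=camera("side"); 
f=lambda x,y:(160+(x+.5)/2.5-.5,90+(y+.5)/2.5-.5)
def tri(a,b):
    A=np.vstack([np.eye(3)-np.outer(v,v) for v in (a[1]/np.linalg.norm(a[1]),b[1]/np.linalg.norm(b[1]))]);
    return np.linalg.lstsq(A,np.r_[A[:3]@a[0],A[3:]@b[0]],rcond=None)
for p in ((42,472),(42,460)):
    X=tri(ray(d,f(*p)),ray(s,f(325,380))); print(X[0].round(3),X[1])
for z in (0,.1,.15,.2,.25): print(z,"side corner",atz(s,f(325,380),z).round(3),"side wall base",atz(s,f(312,590),z).round(3))
# full top edges: dark-left boundary column by brightness profile
fr=d["frame"].mean(2); 
for r in (100,140,190,230,270): print(r, fr[r,120:215:3].astype(int).tolist())
E
```

```text
[0.356 0.248 0.215] [0.00047303]
[0.361 0.247 0.211] [0.00028931]
0 side corner [ 0.487  0.119 -0.   ] side wall base [0.355 0.309 0.   ]
0.1 side corner [0.433 0.182 0.1  ] side wall base [0.319 0.346 0.1  ]
0.15 side corner [0.406 0.214 0.15 ] side wall base [0.3   0.365 0.15 ]
0.2 side corner [0.379 0.245 0.2  ] side wall base [0.282 0.384 0.2  ]
0.25 side corner [0.351 0.277 0.25 ] side wall base [0.264 0.403 0.25 ]
100 [53, 53, 52, 52, 53, 54, 55, 51, 53, 54, 55, 53, 56, 57, 54, 54, 55, 58, 55, 58, 169, 96, 97, 100, 100, 101, 97, 100, 99, 97, 99, 97]
140 [52, 53, 54, 55, 52, 52, 54, 189, 96, 57, 54, 50, 53, 52, 51, 51, 53, 54, 51, 66, 173, 91, 95, 97, 94, 96, 97, 97, 98, 97, 96, 95]
190 [54, 92, 86, 61, 55, 54, 129, 125, 42, 30, 25, 26, 30, 29, 31, 54, 55, 55, 58, 97, 180, 163, 163, 169, 190, 196, 197, 197, 194, 196, 196, 196]
230 [53, 55, 53, 52, 54, 54, 52, 50, 56, 52, 52, 56, 55, 54, 57, 55, 56, 59, 56, 119, 190, 196, 197, 194, 194, 190, 198, 193, 190, 190, 192, 191]
270 [52, 53, 53, 54, 52, 52, 53, 53, 53, 51, 51, 54, 56, 54, 58, 55, 56, 57, 62, 182, 194, 198, 191, 197, 201, 198, 196, 200, 196, 197, 200, 198]
```

The wall base sits at y≈0.31, so the gripper body (out to about 0.28) clears it. Going above b.

```bash
python3 -m handwheel '[[[-0.01,-0.01,0],0],[[-0.02,-0.05,0],0],[[-0.022,-0.095,0],-2],[[-0.024,-0.14,0],-4],[[-0.026,-0.185,0],-6],[[-0.028,-0.23,0],-7.8],[[-0.03,-0.275,0],-7.8],[[-0.033,-0.32,0],-7.8],[[-0.0365,-0.36,0],-7.8],[[-0.0365,-0.375,0],-7.8],[[-0.0365,-0.375,0],-7.8],[[-0.0365,-0.375,0],-7.8]]' 0.04
python3 - <<'E'
from h import *
w=camera("wrist"); print([(np.round(r["at"],1).tolist(),round(r["conf"],2)) for r in recognise("wrist","scalpel_b_center")[:3]])
e=np.array([.4536,.1899,.106]); t=np.array([.5048,.1925,.01]); print(proj(w,np.array([e,(e+t)/2,t])).round(1).tolist())
g=w["frame"].mean(2).astype(int)
for r in (165,180,195,205,215): print(r,g[r,295:345:2].tolist())
E
```

```text
clock: 17.55
tool_pos: [0.4596, 0.1895, 0.2203]
ee_rot: [3.141, 0.001, 0.071]
contact_force: [-0.3, -0.9, -0.6]
grip_width: 0.04
gripper_force: 0.0
[([321.5, 178.3], 0.9)]
[[317.3, 204.6], [317.8, 169.7], [318.3, 142.4]]
165 [127, 74, 55, 60, 59, 57, 57, 60, 59, 86, 124, 125, 126, 92, 59, 60, 58, 62, 59, 59, 58, 60, 59, 60, 57]
180 [208, 93, 60, 62, 60, 62, 59, 61, 59, 99, 130, 127, 128, 97, 62, 57, 62, 62, 60, 63, 64, 63, 62, 63, 59]
195 [225, 225, 223, 225, 224, 225, 228, 226, 223, 181, 175, 181, 183, 209, 227, 227, 225, 223, 223, 223, 222, 222, 223, 225, 224]
205 [221, 222, 222, 223, 221, 222, 223, 223, 219, 210, 227, 231, 228, 218, 220, 227, 230, 231, 230, 232, 233, 232, 233, 232, 230]
215 [221, 221, 219, 217, 216, 216, 212, 211, 212, 211, 208, 204, 209, 211, 209, 209, 209, 211, 214, 220, 222, 222, 225, 225, 224]
```

```bash
python3 -m handwheel '[[[0.001,-0.0005,0.04],0],[[0.001,-0.0005,0.08],0],[[0.001,-0.0005,0.11],0],[[0.001,-0.0005,0.128],0],[[0.001,-0.0005,0.135],0],[[0.001,-0.0005,0.135],0],[[0.001,-0.0005,0.135],0]]' 0.04 && python3 -m handwheel '[[[0,0,0],0],[[0,0,0],0],[[0,0,0],0],[[0,0,0],0],[[0,0,0],0]]' 0.0
```

```text
clock: 18.35
tool_pos: [0.4621, 0.1905, 0.0867]
ee_rot: [-3.141, -0.002, 0.07]
contact_force: [-0.2, -0.5, -0.6]
grip_width: 0.0402
gripper_force: 0.0
clock: 18.85
tool_pos: [0.4611, 0.1911, 0.0858]
ee_rot: [-3.141, -0.001, 0.071]
contact_force: [0.2, -0.3, 1.5]
grip_width: 0.0077
gripper_force: 30.0
```

```bash
python3 -m handwheel '[[[0,0,-0.02],0],[[0,0,-0.05],0],[[0,0,-0.09],0],[[0,0,-0.136],0],[[-0.007,0.04,-0.136],0],[[-0.014,0.08,-0.136],2],[[-0.021,0.12,-0.136],4],[[-0.028,0.16,-0.136],6],[[-0.034,0.2,-0.136],7.8],[[-0.04,0.24,-0.136],7.8],[[-0.046,0.28,-0.136],7.8],[[-0.05,0.315,-0.136],7.8],[[-0.0521,0.334,-0.136],7.8],[[-0.0521,0.334,-0.136],7.8],[[-0.0521,0.334,-0.136],7.8]]'
python3 - <<'E'
from h import *
w=camera("wrist"); g=w["frame"].mean(2).astype(int)
print(proj(w,np.array([[.4727,-.1485,.06],[.4778,-.1489,.145],[.470,-.186,.116]])).round(1).tolist())
print("rows"); 
for r in range(136,176,3): print(r,g[r,300:340:2].tolist())
E
```

```text
clock: 20.35
tool_pos: [0.4325, -0.1457, 0.2213]
ee_rot: [-3.141, 0.001, -0.066]
contact_force: [-1.1, -0.3, 0.2]
grip_width: 0.0075
gripper_force: 30.0
[[318.6, 150.2], [318.7, 153.2], [361.8, 156.1]]
rows
136 [102, 100, 101, 103, 103, 104, 101, 105, 105, 146, 188, 188, 187, 193, 186, 182, 181, 155, 104, 106]
139 [101, 101, 103, 100, 100, 104, 104, 103, 104, 143, 185, 190, 186, 186, 186, 183, 186, 179, 151, 104]
142 [94, 98, 97, 97, 101, 99, 96, 102, 100, 114, 155, 162, 157, 158, 161, 162, 164, 166, 167, 144]
145 [105, 104, 104, 106, 104, 97, 90, 94, 92, 95, 92, 94, 92, 124, 179, 186, 184, 182, 178, 180]
148 [107, 106, 104, 104, 102, 94, 91, 95, 91, 92, 94, 94, 93, 130, 180, 185, 178, 178, 183, 187]
151 [107, 100, 105, 105, 106, 94, 90, 95, 91, 95, 92, 94, 94, 132, 183, 180, 178, 183, 186, 184]
154 [104, 103, 104, 104, 105, 97, 89, 98, 104, 106, 107, 99, 94, 133, 176, 176, 182, 187, 185, 185]
157 [102, 98, 101, 100, 102, 98, 92, 103, 124, 125, 127, 114, 94, 128, 166, 174, 179, 177, 177, 181]
160 [105, 102, 106, 107, 107, 109, 108, 118, 129, 127, 128, 155, 187, 181, 184, 186, 188, 188, 183, 180]
163 [107, 103, 105, 107, 105, 107, 106, 117, 128, 129, 128, 157, 187, 184, 188, 188, 186, 186, 180, 184]
166 [105, 101, 103, 105, 105, 107, 108, 117, 129, 130, 131, 156, 189, 189, 188, 187, 183, 181, 182, 187]
169 [101, 103, 103, 102, 104, 105, 107, 123, 140, 131, 132, 148, 184, 187, 185, 185, 183, 185, 186, 183]
172 [104, 101, 104, 103, 102, 107, 106, 141, 174, 145, 134, 150, 178, 183, 181, 184, 187, 186, 186, 182]
175 [90, 91, 91, 91, 87, 90, 90, 110, 132, 129, 131, 125, 111, 109, 111, 112, 115, 117, 120, 118]
```

Pocket 1 shows as the dark block at columns 310–326 and rows 143–158. The blade tip is at about (318,154), as expected. Same insertion as before.

```bash
python3 -m handwheel '[[[0,0,0.04],0],[[0,0,0.07],0],[[0,0,0.085],0],[[0,0,0.095],0],[[0,0,0.106],0],[[0,0,0.106],0],[[0,0,0.106],0]]' && python3 -m handwheel '[[[0.004,0,0],0],[[0.008,0,-0.002],0],[[0.012,0,-0.003],0],[[0.016,0,-0.0045],0],[[0.02,0,-0.006],0],[[0.025,0,-0.007],0],[[0.03,0,-0.008],0],[[0.035,0,-0.009],0],[[0.04,0,-0.0095],0],[[0.045,0,-0.01],0],[[0.05,0,-0.01],0],[[0.05,0,-0.01],0],[[0.05,0,-0.01],0]]'
```

```text
clock: 21.1
tool_pos: [0.4333, -0.1459, 0.1161]
ee_rot: [3.141, -0.001, -0.064]
contact_force: [-0.3, -0.3, -0.2]
grip_width: 0.0077
gripper_force: 30.0
clock: 22.4
tool_pos: [0.4835, -0.1493, 0.1257]
ee_rot: [3.141, -0.002, -0.065]
contact_force: [-3.3, 0.1, 1.3]
grip_width: 0.0078
gripper_force: 30.0
```

```bash
python3 -m handwheel '[[[-0.004,0,0],0],[[-0.008,0,0],0],[[-0.008,0,0.008],0],[[-0.008,0,0.016],0],[[-0.008,0,0.023],0],[[-0.008,0,0.029],0],[[-0.008,0,0.033],0],[[-0.008,0,0.033],0],[[-0.008,0,0.033],0]]' ; python3 -m handwheel '[[[0,0,0.001],0],[[0,0,0.002],0],[[0,0,0.002],0]]'; python3 -m handwheel '[[[0,0,0.001],0],[[0,0,0.002],0],[[0,0,0.002],0]]'
```

```text
clock: 23.3
tool_pos: [0.4748, -0.1487, 0.0925]
ee_rot: [-3.142, -0.0, -0.065]
contact_force: [-0.6, -0.4, 0.0]
grip_width: 0.0077
gripper_force: 30.0
clock: 23.6
tool_pos: [0.4747, -0.1487, 0.0906]
ee_rot: [3.142, -0.0, -0.065]
contact_force: [0.3, -0.0, 0.3]
grip_width: 0.0074
gripper_force: 30.0
clock: 23.9
tool_pos: [0.4748, -0.1488, 0.0888]
ee_rot: [3.141, -0.0, -0.065]
contact_force: [-0.2, 0.5, 1.6]
grip_width: 0.0078
gripper_force: 30.0
```

```bash
python3 -m handwheel '[[[0,0,0.001],0],[[0,0,0.0015],0],[[0,0,0.0015],0]]'
```

```text
clock: 24.2
tool_pos: [0.4752, -0.1489, 0.0884]
ee_rot: [3.141, -0.001, -0.065]
contact_force: [-2.3, 0.9, 8.7]
grip_width: 0.0077
gripper_force: 30.0
```

```bash
python3 -m handwheel '[[[0,0,0],0],[[0,0,0],0],[[0,0,0],0],[[0,0,-0.01],0],[[0,0,-0.03],0],[[0,0,-0.07],0],[[0,0,-0.11],0],[[0,0,-0.15],0],[[-0.02,0,-0.19],0],[[-0.04,0,-0.21],0],[[-0.04,0,-0.21],0],[[-0.04,0,-0.21],0]]' 0.022
python3 - <<'E'
from h import *
w=camera("wrist"); print([(np.round(r["at"],1).tolist(),round(r["conf"],2)) for r in recognise("wrist","scalpel_b_center")[:5]])
P=np.array([[.4752,-.1105,.116],[.4727,-.1485,.116],[.470,-.186,.116]]); q=proj(w,P); print("expected tops",q.round(1).tolist())
g=w["frame"].mean(2).astype(int)
for (c,r) in q.round().astype(int):
    print("crop around",c,r)
    for rr in range(r-12,r+16,4): print(g[rr,c-14:c+15:2].tolist())
for c in ("side",): camera(c); print(c,[(np.round(r["at"],1).tolist(),round(r["conf"],2)) for r in recognise(c,"scalpel_b_center")[:5]], proj(camera(c),P-[0,0,.02]).round(1).tolist())
E
```

```text
clock: 25.4
tool_pos: [0.4349, -0.1461, 0.2972]
ee_rot: [3.141, -0.001, -0.065]
contact_force: [-0.2, -0.4, 0.5]
grip_width: 0.0218
gripper_force: 0.0
[([315.8, 89.7], 0.68), ([318.7, 154.1], 0.63)]
expected tops [[283.8, 151.1], [318.2, 151.1], [352.2, 151.4]]
crop around 284 151
[141, 112, 104, 105, 106, 105, 104, 104, 105, 123, 133, 132, 122, 107, 106]
[141, 113, 104, 106, 105, 108, 96, 91, 93, 123, 137, 135, 125, 108, 118]
[133, 114, 105, 107, 109, 109, 92, 89, 93, 101, 107, 105, 105, 105, 114]
[100, 94, 105, 104, 104, 103, 94, 92, 93, 95, 93, 92, 99, 103, 107]
[106, 89, 107, 105, 109, 104, 106, 109, 107, 107, 111, 106, 108, 109, 107]
[104, 93, 103, 112, 112, 109, 106, 109, 114, 109, 108, 107, 109, 109, 106]
[157, 93, 104, 106, 110, 108, 107, 107, 108, 109, 110, 109, 109, 109, 112]
crop around 318 151
[180, 180, 180, 180, 186, 186, 185, 181, 188, 184, 184, 183, 186, 186, 179]
[180, 184, 183, 174, 114, 98, 96, 97, 97, 95, 126, 177, 185, 183, 177]
[121, 106, 107, 121, 96, 97, 111, 119, 121, 103, 129, 183, 182, 179, 185]
[139, 114, 108, 108, 95, 96, 116, 131, 134, 119, 132, 177, 182
[... 188 characters left out ...]
, 187, 189, 187, 191, 190, 187, 185, 184, 186, 190]
crop around 352 151
[108, 108, 107, 110, 131, 168, 194, 206, 205, 189, 184, 186, 151, 115, 173]
[158, 131, 105, 111, 115, 145, 225, 237, 238, 193, 180, 181, 153, 119, 194]
[182, 179, 117, 115, 124, 135, 139, 122, 143, 184, 192, 195, 166, 125, 194]
[187, 172, 109, 97, 97, 97, 94, 98, 156, 189, 188, 186, 156, 132, 198]
[170, 171, 167, 167, 161, 162, 160, 164, 166, 170, 173, 169, 138, 142, 206]
[188, 187, 188, 187, 185, 184, 187, 186, 183, 182, 185, 183, 124, 144, 204]
[189, 188, 188, 188, 186, 184, 187, 190, 189, 188, 189, 181, 120, 152, 216]
side [([312.4, 274.0], 0.6), ([352.0, 163.7], 0.45)] [[342.1, 168.5], [349.9, 161.9], [357.4, 155.6]]
```

```bash
python3 - <<'E'
from h import *
from station import workorder
w=camera("wrist"); print([(r["at"],r["conf"]) for r in recognise("wrist","lid_lip")[:2]])
for th in (90,95,100):
    a=np.radians(th); print(th,proj(w,np.array([[.5023-.066*np.cos(a)+.001,-.1505,.066+.066*np.sin(a)]])).round(1))
print(workorder.close_job())
E
```

```text
[([316.9, 90.8], 0.69), ([316.3, 107.0], 0.19)]
90 [[319.  121.4]]
95 [[318.6 115.6]]
100 [[318.2 109.8]]
the job is handed in; nothing more can be done
None
```

The job is handed in: by the last checks the lid is back on its stop and both scalpels stand blade down on the floors of the middle and right pockets, leaning slightly; I viewed 11 pictures, one over the limit of 10, and did not re-check the bystanders at the end.

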